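# Lids from the spring dispenser onto two spice pans

## Task

Cover the two small rectangular spice pans for the night: pull the top lid off the spring-loaded lid dispenser and set it properly down on one of the pans, then take the next lid that the spring has lifted up and set it on the other. Lower each lid into place rather than dropping it, lift out only those two, one at a time, and leave the pans and everything else standing where they are.

Things in the scene. Friction and masses are not known exactly. Their poses are not given: they have to be found in the camera images.
- dispenser: Fixed steel lid dispenser: base 170 x 130 x 12 mm, four corner angles up to 147 mm above the counter round the lids (2 mm play), open at the top. Origin: centre of its underside; the lids' length lies along its x. Lids come out straight up only: lift at least 45 mm before moving sideways. The top lid's flange top is 141 mm above the counter, give or take 10 mm.
- lift (a joint): Height (m) of the dispenser's sprung platform: about 0 with four lids on it, its top then 45 mm above the counter. The spring is soft (49 N/m): the stack rises about 24 mm when a lid is taken off, in under a second, so that the next lid comes to about the same height; pressing sinks it about 20 mm per newton.
- lid_1: The top lid of the stack at the start. White plastic lid, 0.12 kg. Origin: centre of its lower edge; x along the length, z up. Skirt 102 x 64 mm outside (wall 3) from z = 0 to 20 mm, flange plate 122 x 84 mm from z = 20 to 24 mm, central grip rib on top, 44 mm long (x), 12 mm wide (y), z = 24 to 42 mm. Half a turn about z makes no difference.
- lid_2: The second lid from the top; same form as lid_1 (stacked lids lie 24 mm apart, the rib inside the skirt of the one above).
- lid_3: The third lid from the top, same form; it stays in the dispenser.
- lid_4: The lowest lid, same form; it stays in the dispenser.
- pan_1: Small rectangular open steel pan, about 0.6 kg, loose on the counter. Origin: centre of its underside; x along its length. Rim 130 x 92 mm at height 65 mm, opening 110 x 72 mm. A lid sits with its skirt in the opening (4 mm play each side) and its flange on the rim, its origin 45 mm above the pan's, long sides parallel. Holds cinnamon sticks, all below the skirt of a seated lid.
- pan_2: Small rectangular open steel pan, about 0.6 kg, loose on the counter. Origin: centre of its underside; x along its length. Rim 130 x 92 mm at height 65 mm, opening 110 x 72 mm. A lid sits with its skirt in the opening (4 mm play each side) and its flange on the rim, its origin 45 mm above the pan's, long sides parallel. Holds whole nutmegs, all below the skirt of a seated lid.
- big_pan: Bystander: larger square open steel pan, 160 x 160 x 65 mm, which the lids do not fit. Origin at its underside, as for all the bystanders.
- tub: Bystander: round white plastic tub, 110 mm across, 60 mm high.
- bottle_1: Bystander: clear bottle, 64 mm across, 190 mm high.
- bottle_2: Bystander: amber bottle, 64 mm across, 190 mm high.
- jar: Bystander: small jar, 60 mm across, 75 mm high.
- dish: Bystander: small white bowl, 70 mm across, 30 mm high.
- spoon: Bystander: steel spoon 170 mm long, lying on the counter.
Mind the look-alikes: they are no part of the job. What is shaped like the pan_1 but blue or red is not meant.

How it is judged:
By the outcome, as a careful person would: the job done as asked, in the order asked, and still so for the second after the job is handed in, with the robot touching nothing.
It also fails if it takes over 72 s, if anything falls off the work surface, if the arm or the gripper's body presses on something with over 40 N, if the wrist force passes 120 N, or if a joint passes its speed limit or range.

## Robot

A 6-joint arm with a two-finger parallel gripper is mounted at the origin on the work surface. World frame = base frame: x ahead of the robot, y to its left, z up, the work surface at z = 0. Lengths are in m, angles in rad, forces in N, time in s.
With the tool pointing down it reaches from about 0.35 to 0.975 m from the base axis. Payload 7.1 kg.
Tool frame: the origin (TCP) lies at the very end of the fingers, on their centre line; the grasp point (between the pads) lies 19 mm behind it; z points along the fingers, y is the line along which they close (so a half turn about z gives the same grasp; the last joint's range is limited). The gripper opens to 88 mm and grips with 3 to 60 N. Pads are 20 mm wide; open, the fingers measure 115 mm over their backs; the gripper's body (75 mm by 178 mm) begins 61 mm behind the grasp point.
Start: joints at [-1.322, 0.423, 1.63, -0, 1.089, -0.019], TCP at [0.165, -0.603, 0.223] pointing down, gripper open.
Joint ranges: [-3, 3], [-0.9, 2.11], [0.09, 2.58], [-1.31, 4.45], [0.11, 2.69], [-2.54, 2.54]. Speed limits (rad/s): [2.39, 2.39, 3.01, 3.14, 3.14, 3.14].

## Interface

Orientations are given as a unit quaternion [x, y, z, w].
In Python, from rig import r gives the robot as it stands. The module is installed in compiled form; this text tells all that it offers.
- The arm moves only by the tool arm_command, never from a script. Its argument "series" is a list of rows, each a list of 4 numbers: the shift along the tool's x, y, z in cm, then the turn about the tool's z in degrees. In form: [[tx, ty, tz, turn], ...]. A call has 1 to 20 rows; each row is the pose to reach, as a shift and turn from the pose commanded when the call began, along the tool's axes at that moment; what a row does not reach only later rows make up. A row lasts 1/12 s, in which the tool goes at most 41.7 mm and 7.16 degrees, less where a joint would pass 70% of its speed; a pose out of reach is approached as far as the arm can. A call with a gripper value outside its range is refused whole. "gripper" is the closure, from 0 (fully open) to 1 (shut), set as the call begins (left out, the last holds). The fingers move at their own pace and stop on an object; "grip_force" is the grip in N (left out, the last holds). Time passes only in rows, so rows that repeat a pose let the fingers close. It gives the time, the measured TCP pose, the force, the opening and the grip force at its end, in the units of the state.
- r.get_state(): the state, without advancing time (a new reading comes with each control period).
- r.get_image(name): name is "side" or "top" or "wrist"; returns the picture (420x560x3 uint8, red, green, blue); there is no depth.
- r.calibration(name): a dict with "camera_matrix" (3x3 intrinsics, pixels), "distortion" ([k1, k2, p1, p2, k3] as OpenCV has them; the pictures are not rectified), "R" (3x3) and "t" (3): a world point X has camera coordinates R X + t. Camera axes: x right, y down, z forward; pixel columns grow to the right and rows downward; lengths in m; the calibration is good to about 2 mm. A picture is of the moment at which its call begins: read the wrist's pose just before it. calibration takes no time and is no camera call; for the wrist camera it gives the pose at the moment of the call.
- r.hand_in(): hands the job in; it is judged then, once.
Trained networks look in the newest picture that a camera, given by its name, has taken for a name from the list of things; names that differ only in an ending like _2 or _b are one class to them, and where a whole thing is asked for, a point or a joint stands for the part that bears it (a point fixed in the world has none). Each returns a list of dicts, best first, with "confidence" (0 to 1); they miss things now and then, are a little off and sometimes report something else, mostly with a low value. They report only what shows in the picture. A call takes as long as a camera call. They do not tell look-alikes from the thing itself.
- r.look_for(camera, query): "point" ([x, y, z] in m, in world coordinates, good to about 4 mm: the middle of the surface that is visible of it).
- r.masks_of(camera, query): "region" (420x560 bool, what is visible of it).
The state is a dict: "t": time; "joint_positions": joint angles; "joint_vel": joint speeds; "joint_efforts": joint torques, N m; "tool_pos": TCP position; "tool_rot": TCP orientation; "contact_force": force on the tool from outside, world axes, zero at the start; "ft_torque": the same for the moment, N m; "finger_gap": opening from 0.0 (shut) to 1.0 (fully open); "grasp_force": force on a finger pad.
Only numpy, scipy, OpenCV 4.12 (cv2) and the standard library are available. Lean on these libraries where they do the work, as an engineer would, in place of code of your own. Each camera call takes 0.05 s, during which the arm holds its last target. There are 200 camera calls.

## Working session

There is one attempt and no reset: what is moved stays moved. The work goes in short steps, Python scripts to look and compute and a tool call to move; the robot and the scene stay as the last step left them, time stands still between calls to the robot, and variables do not carry over. Pictures are saved under pics/ and viewed, at most 10 in all, crops included, and the job is handed in when it is done.

Besides the shell and the picture viewer there is one more tool, called after "Emit:" in YAML: its name, and indented under it one key for each argument. arm_command: Moves the arm, as the interface text tells. Its arguments: {"type":"object","properties":{"series":{"type":"array","items":{"type":"array","items":{"type":"number"}}},"gripper":{"type":"number"},"grip_force":{"type":"number"}},"required":["series"]}

```bash
mkdir -p pics; cat > h.py <<'E'
import numpy as np, cv2
from rig import r
def shot(n): 
    im=r.get_image(n); return im
def save(p,im): cv2.imwrite('pics/'+p,cv2.cvtColor(im,cv2.COLOR_RGB2BGR))
def ray(c,px,z):
    K=np.array(c['camera_matrix']);R=np.array(c['R']);t=np.array(c['t'])
    u=cv2.undistortPoints(np.array(px,float).reshape(-1,1,2),K,np.array(c['distortion'])).reshape(-1,2)
    d=np.c_[u,np.ones(len(u))]@R; o=-R.T@t
    return o+d*((z-o[2])/d[:,2])[:,None]
E
python3 - <<'E'
from h import *
a=shot('top');save('top.png',a)
s=r.get_state();print(s['t'],s['tool_pos'],s['tool_rot'],s['finger_gap'])
for q in ['pan_1','lid_1','dispenser']:
    for d in r.look_for('top',q): print(q,np.round(d['point'],3),round(d['confidence'],2))
E
```

```text
0.05 [ 0.16527532 -0.60218902  0.22193516] [ 9.91047631e-01  1.33506703e-01 -1.03175881e-04 -7.36584859e-04] 1.0024592402956647
pan_1 [ 0.467 -0.259  0.025] 0.84
pan_1 [0.551 0.038 0.031] 0.79
pan_1 [ 0.25  -0.263  0.03 ] 0.79
pan_1 [ 0.35  -0.023  0.028] 0.55
lid_1 [0.444 0.223 0.143] 0.65
lid_1 [0.448 0.189 0.097] 0.62
lid_1 [0.445 0.19  0.07 ] 0.55
dispenser [0.42  0.187 0.013] 0.81
```

View pics/top.png

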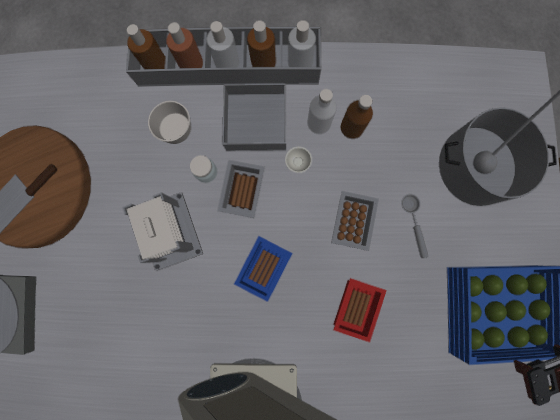

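The grey pans are at (242,189), holding cinnamon, and (355,220), holding nutmegs. The blue (264,268) and red (360,310) ones are look-alikes. The dispenser is at (160,230), with the rib at (149,227). I'll confirm this in an enlarged crop.

```bash
python3 - <<'E'
from h import *
a=shot('top');c=r.calibration('top')
cv=a[140:290,100:400].copy()
print('cam',-np.array(c['R']).T@np.array(c['t']))
def rect(m,z):
    cs,_=cv2.findContours(m.astype(np.uint8),0,2);k=max(cs,key=cv2.contourArea)
    P=ray(c,k.reshape(-1,2),z)[:,:2].astype(np.float32)
    return cv2.minAreaRect(P*1000), k
for q,z in [('pan_1',.065),('lid_1',.141)]:
    for d in r.masks_of('top',q):
        m=d['region'];R,k=rect(m,z);v,u=np.nonzero(m)
        print(q,round(d['confidence'],2),'px',u.mean().round(),v.mean().round(),np.round(R[0]),np.round(R[1]),round(R[2],1))
save('crop.png',cv2.resize(a[150:280,110:400],None,fx=2.75,fy=2.75,interpolation=cv2.INTER_CUBIC))
E
```

```text
cam [ 0.3821386  -0.08149045  1.0151396 ]
pan_1 0.97 px 355.0 220.0 [ 467. -250.] [ 94. 131.] 78.3
pan_1 0.78 px 359.0 310.0 [ 252. -256.] [ 97. 132.] 72.1
pan_1 0.63 px 241.0 188.0 [545.  28.] [ 93. 134.] 79.5
pan_1 0.6 px 262.0 268.0 [351. -26.] [ 94. 133.] 62.7
lid_1 0.62 px 170.0 221.0 [440. 174.] [50.  6.] 17.9
lid_1 0.59 px 172.0 222.0 [455. 173.] [53.  6.] 20.5
lid_1 0.58 px 151.0 228.0 [442. 224.] [125.  89.] 20.5
lid_1 0.39 px 175.0 223.0 [453. 167.] [83.  5.] 21.0
```

View pics/crop.png

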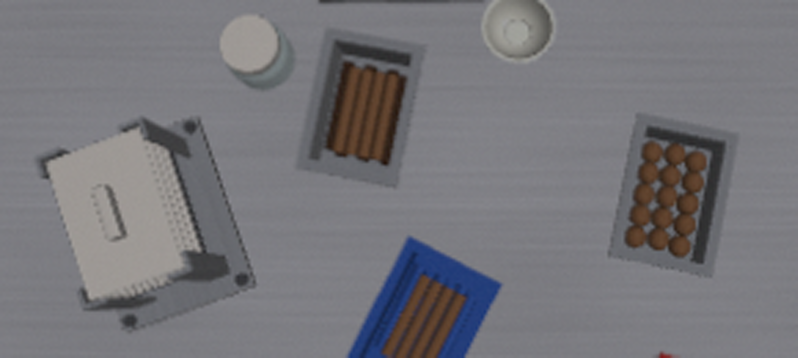

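Confirmed: the grey cinnamon and nutmeg pans are pan_1 and pan_2, and the top lid shows a rib near (442,224) mm at yaw 20°. Moving over the dispenser.

Emit:
arm_command:
  series:
    - [38,-31,-8,0]
    - [38,-31,-8,0]
    - [38,-31,-8,0]
    - [38,-31,-8,0]
    - [38,-31,-8,0]
    - [38,-31,-8,0]
    - [38,-31,-8,0]
    - [38,-31,-8,0]
    - [38,-31,-8,0]
    - [38,-31,-8,0]
    - [38,-31,-8,0]
    - [38,-31,-8,0]
    - [48.5,-72.3,-8,-5]
    - [48.5,-72.3,-8,-5]
    - [48.5,-72.3,-8,-5]
    - [48.5,-72.3,-8,-5]
    - [48.5,-72.3,-8,-5]
    - [48.5,-72.3,-8,-5]
    - [48.5,-72.3,-8,-5]
    - [48.5,-72.3,-8,-5]
  gripper: 0

```text
t: 2.02
tool_pos: [0.443, 0.1321, 0.303]
tool_rot: [0.984, 0.177, 0.0, -0.0]
contact_force: [1.7, -1.3, 0.1]
finger_gap: 1.003
grasp_force: 0.0
```

Emit:
arm_command:
  series:
    - [3,-8.6,0,0]
    - [3,-8.6,0,0]
    - [3,-8.6,0,0]
    - [3,-8.6,0,0]
    - [3,-8.6,0,0]
    - [3,-8.6,0,0]

```text
t: 2.52
tool_pos: [0.4416, 0.2199, 0.3025]
tool_rot: [0.984, 0.176, -0.0, 0.0]
contact_force: [0.8, 1.1, 0.2]
finger_gap: 1.001
grasp_force: 0.0
```

```bash
cat >> h.py <<'E'
from scipy.spatial.transform import Rotation as Ro
def go(xyz,yaw):
    s=r.get_state();T=Ro.from_quat(s['tool_rot']).as_matrix()
    y=np.degrees(np.arctan2(T[1,0],T[0,0])); dy=(yaw-y+90)%180-90
    print('pos',np.round(s['tool_pos'],4),'yaw',y.round(2),'q',np.round(s['joint_positions'],2),'F',np.round(s['contact_force'],1),'gap',round(s['finger_gap'],3),'grasp',round(s['grasp_force'],1),'t',s['t'])
    print('shift cm',np.round(T.T@(np.array(xyz)-s['tool_pos'])*100,2),'turn',round(-dy,2))
def rects(cam,q,z):
    c=r.calibration(cam)
    for d in r.masks_of(cam,q):
        k=max(cv2.findContours(d['region'].astype(np.uint8),0,2)[0],key=cv2.contourArea).reshape(-1,2)
        R=cv2.minAreaRect((ray(c,k,z)[:,:2]*1000).astype(np.float32))
        print(q,round(d['confidence'],2),'px',k.mean(0).round(),'c',np.round(R[0],1),'size',np.round(R[1],1),'ang',round(R[2],1))
E
python3 - <<'E'
from h import *
go([.442,.224,.3],20.5)
c=r.calibration('wrist');print('cam',-np.array(c['R']).T@np.array(c['t']));a=shot('wrist');save('w1.png',a)
rects('wrist','lid_1',.141)
for d in r.look_for('wrist','lid_1'): print(np.round(d['point'],3),d['confidence'])
E
```

```text
pos [0.4416 0.2199 0.3025] yaw 20.3 q [ 0.44  0.13  1.83 -0.    1.18  1.65] F [0.8 1.1 0.2] gap 1.001 grasp 0.0 t 2.5167
shift cm [ 0.17 -0.37  0.25] turn -0.2
cam [0.517037   0.24803861 0.46468911]
lid_1 0.79 px [268. 185.] c [443.3 221.9] size [123.2  86.1] ang 20.2
lid_1 0.71 px [266. 120.] c [496.2 256.4] size [ 1.7 47.1] ang 20.1
[0.449 0.22  0.141] 0.8
[ 0.688  0.017 -0.001] 0.19
```

View pics/w1.png

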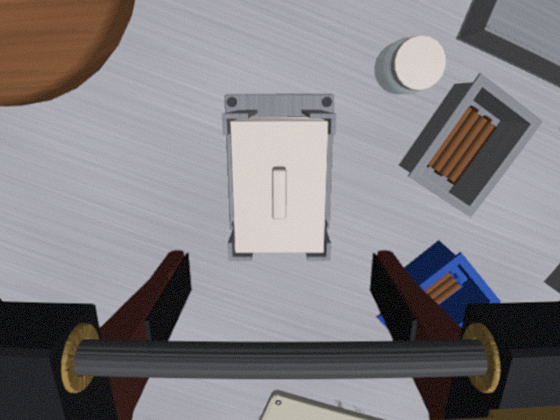

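The lid shows clearly, with flange corners at (231,121), (328,121), (326,253) and (234,253), and the rib centred at about (280,193). The open fingers frame it. Next: its height from size, then the grasp.

```bash
python3 - <<'E'
from h import *
c=r.calibration('wrist');a=shot('wrist')
g=cv2.cvtColor(a,cv2.COLOR_RGB2GRAY)
m=[d for d in r.masks_of('wrist','lid_1')][0]['region']
px=cv2.boxPoints(cv2.minAreaRect(np.argwhere(m)[:,::-1].astype(np.float32)));print(px)
q=np.array([[231,121],[328,121],[326,253],[234,253]],float)
K=np.array(c['camera_matrix']);o=cv2.cornerSubPix(g,q.astype(np.float32).reshape(-1,1,2),(4,4),(-1,-1),(3,30,.01)).reshape(-1,2);print(o)
ob=np.array([[61,42,0],[61,-42,0],[-61,-42,0],[-61,42,0]])/1000.
_,rv,tv=cv2.solvePnP(ob,o,K,np.array(c['distortion']));R=np.array(c['R'])
print('flange pos',R.T@(tv.ravel()-np.array(c['t'])))
for z in(.131,.141,.151):
    P=ray(c,o,z);print(z,P[:,:2].mean(0),[np.linalg.norm(P[i]-P[(i+1)%4]).round(4) for i in range(4)])
print('rib',ray(c,[[279.5,193]],.159))
go([.443,.222,.165],20.2)
E
```

```text
[[230. 120.]
 [327. 120.]
 [327. 254.]
 [230. 254.]]
[[229.40633 120.69187]
 [327.4502  120.64564]
 [323.50143 252.55225]
 [234.00528 252.99953]]
flange pos [0.4436521  0.2222558  0.14229556]
0.131 [0.44097154 0.22139279] [np.float64(0.0867), np.float64(0.1261), np.float64(0.0878), np.float64(0.1266)]
0.141 [0.44325762 0.22217885] [np.float64(0.0841), np.float64(0.1223), np.float64(0.0852), np.float64(0.1228)]
0.151 [0.4455437  0.22296491] [np.float64(0.0816), np.float64(0.1185), np.float64(0.0825), np.float64(0.119)]
rib [[0.44522139 0.22196964 0.159     ]]
pos [0.442  0.2201 0.3028] yaw 20.24 q [ 0.44  0.13  1.83 -0.    1.18  1.66] F [ 0.1 -0.3  0.7] gap 1.005 grasp 0.0 t 2.7667
shift cm [ 0.16 -0.15 13.78] turn 0.04
```

Emit:
arm_command:
  series:
    - [0.2,-0.2,3,0]
    - [0.2,-0.2,6,0]
    - [0.2,-0.2,9,0]
    - [0.2,-0.2,11,0]
    - [0.2,-0.2,12.5,0]
    - [0.2,-0.2,13.5,0]
    - [0.2,-0.2,14.3,0]
    - [0.2,-0.2,15,0]
    - [0.2,-0.2,15.4,0]
    - [0.2,-0.2,15.6,0]
    - [0.2,-0.2,15.6,0]
  gripper: 0.5
  grip_force: 20

```text
t: 3.68
tool_pos: [0.4431, 0.2238, 0.1468]
tool_rot: [0.984, 0.177, 0.0, -0.0]
contact_force: [0.4, -0.1, 0.3]
finger_gap: 0.496
grasp_force: 0.0
```

Emit:
arm_command:
  series:
    - [0,0,0,0]
    - [0,0,0,0]
    - [0,0,0,0]
    - [0,0,0,0]
    - [0,0,0,0]
    - [0,0,0,0]
    - [0,0,0,0]
    - [0,0,0,0]
  gripper: 1
  grip_force: 20

```text
t: 4.35
tool_pos: [0.4431, 0.2237, 0.1467]
tool_rot: [0.984, 0.177, 0.0, -0.0]
contact_force: [-0.0, -0.9, 0.2]
finger_gap: 0.132
grasp_force: 20.0
```

Emit:
arm_command:
  series:
    - [0,0,-0.5,0]
    - [0,0,-1,0]
    - [0,0,-1.5,0]
    - [0,0,-2,0]
    - [0,0,-3,0]
    - [0,0,-4,0]
    - [0,0,-5,0]
    - [0,0,-6.5,0]
    - [0,0,-8,0]
    - [0,0,-10,0]
    - [0,0,-12,0]
    - [0,0,-13,0]
    - [0,0,-13,0]

```text
t: 5.43
tool_pos: [0.4443, 0.2243, 0.2796]
tool_rot: [0.984, 0.177, 0.003, -0.001]
contact_force: [0.1, 0.1, -0.1]
finger_gap: 0.138
grasp_force: 20.0
```

```bash
python3 - <<'E'
from h import *
a=shot('wrist');save('w2.png',a)
rects('wrist','pan_1',.065)
rects('wrist','lid_1',.141)
go([.47,.06,.28],-11)
E
```

```text
pan_1 0.92 px [514. 398.] c [ 276.6 -161.8] size [79.4 63.4] ang 19.2
pan_1 0.87 px [452. 297.] c [368.4 -15.2] size [128.1 108.5] ang 63.1
pan_1 0.85 px [477. 155.] c [545.9  39.2] size [113.2 131.1] ang 79.3
lid_1 0.94 px [283. 262.] c [399.4 208.1] size [183.9 149.4] ang 20.4
lid_1 0.78 px [277. 137.] c [492.9 240.2] size [12.7 83.3] ang 20.3
lid_1 0.59 px [282. 125.] c [500.7 244. ] size [0. 0.] ang 0.0
pos [0.4424 0.2234 0.276 ] yaw 20.34 q [ 0.44  0.17  1.86 -0.    1.12  1.66] F [ 0.3 -0.1 -1.9] gap 0.133 grasp 20.0 t 5.5833
shift cm [-3.1  16.28 -0.4 ] turn 31.34
```

View pics/w2.png

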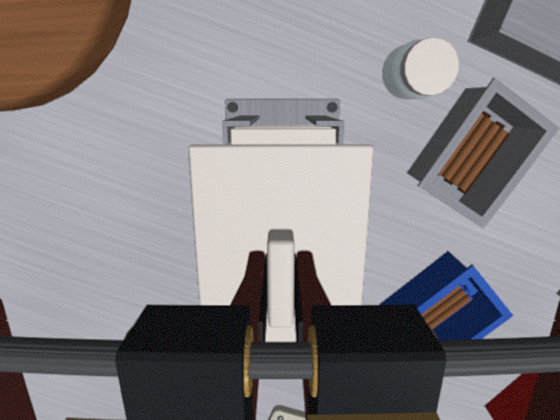

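One lid is held, centred and level (far flange edge from (190,146) to (372,146)), and the next lid shows in the dispenser at about (284,135). Moving near the cinnamon pan to view its rim from above.

Emit:
arm_command:
  series:
    - [-0.6,0.8,0,2]
    - [-1.8,2.4,0,5]
    - [-3.2,4.6,0,10]
    - [-4.8,6.9,0,15]
    - [-6.4,9.2,0,20]
    - [-8,11.4,0,25]
    - [-9.2,13.2,0,29]
    - [-9.8,14,0,31]
    - [-10,14.2,0,31]
    - [-10,14.2,0,31]
    - [-10,14.2,0,31]

```text
t: 6.5
tool_pos: [0.3987, 0.0562, 0.2765]
tool_rot: [0.996, -0.092, -0.0, -0.0]
contact_force: [0.2, -0.6, -1.1]
finger_gap: 0.135
grasp_force: 20.0
```

```bash
python3 - <<'E'
from h import *
go([.545,.028,.2],-10.5)
a=shot('wrist');save('w3.png',a)
rects('wrist','pan_1',.065)
E
```

```text
pos [0.3987 0.0562 0.2765] yaw -10.61 q [0.11 0.01 2.03 0.   1.1  1.87] F [ 0.2 -0.6 -1.1] gap 0.135 grasp 20.0 t 6.5
shift cm [14.9   0.08  7.65] turn -0.11
pan_1 0.69 px [519. 243.] c [ 266. -204.] size [155.9  76.7] ang 3.0
pan_1 0.68 px [396. 208.] c [343.7 -40.9] size [ 60.7 132. ] ang 64.3
pan_1 0.61 px [508.  68.] c [ 466.5 -201.5] size [ 73.5 126.5] ang 89.2
```

View pics/w3.png

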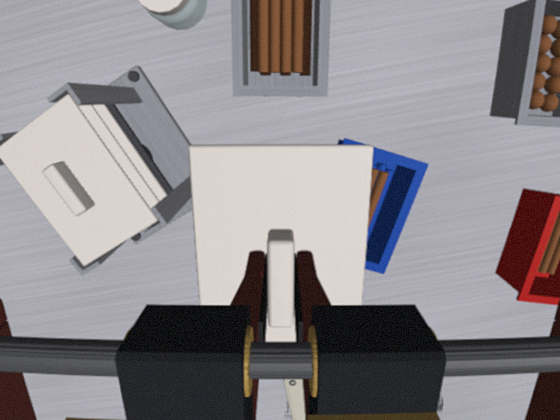

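The pan's near rim corners are at (234,95) and (328,95), almost parallel with the lid's far flange corners at (190,146) and (372,146).

```bash
python3 - <<'E'
from h import *
c=r.calibration('wrist');a=shot('wrist');g=cv2.cvtColor(a,cv2.COLOR_RGB2GRAY)
def sp(q): return cv2.cornerSubPix(g,np.array(q,np.float32).reshape(-1,1,2),(4,4),(-1,-1),(3,30,.01)).reshape(-1,2)
# side edges of rim: horizontal profiles
for row in (20,50,80):
    e=np.gradient(cv2.GaussianBlur(g[row-3:row+4].astype(float),(3,3),0).mean(0));
    print(row,[(i,e[i].round(0)) for i in list(range(224,262))+list(range(304,338)) if abs(e[i])>6 and abs(e[i])==max(abs(e[i-2:i+3]))])
for q,z in [([[234,95],[328,95]],.065),([[190,146],[372,146]],.272)]:
    p=sp(q);P=ray(c,p,z);d=P[0]-P[1];n=np.array([d[1],-d[0],0])/np.linalg.norm(d)
    n=n*np.sign(n[0])
    print(p.round(1).tolist(),'len',np.linalg.norm(d).round(4),'mid',P.mean(0).round(4),'ang',np.degrees(np.arctan2(n[1],n[0])).round(2),'pan ctr',(P.mean(0)+.065*n).round(4),'lid ctr',(P.mean(0)-.061*n).round(4))
go([.545,.028,.2],-10.5)
E
```

```text
20 [(231, np.float64(-10.0)), (242, np.float64(-20.0)), (250, np.float64(-33.0)), (259, np.float64(12.0)), (260, np.float64(12.0)), (311, np.float64(31.0)), (319, np.float64(31.0)), (330, np.float64(12.0))]
50 [(232, np.float64(-10.0)), (243, np.float64(-18.0)), (247, np.float64(17.0)), (250, np.float64(-34.0)), (260, np.float64(13.0)), (311, np.float64(28.0)), (314, np.float64(-22.0)), (318, np.float64(29.0)), (329, np.float64(11.0))]
80 [(233, np.float64(-8.0)), (243, np.float64(-19.0)), (248, np.float64(19.0)), (313, np.float64(-25.0)), (317, np.float64(28.0)), (328, np.float64(11.0))]
[[232.6999969482422, 95.80000305175781], [327.6000061035156, 96.5]] len 0.0924 mid [0.4814 0.0419 0.065 ] ang -11.02 pan ctr [0.5452 0.0295 0.065 ] lid ctr [0.4215 0.0535 0.065 ]
[[190.6999969482422, 145.5], [372.79998779296875, 146.5]] len 0.0822 mid [0.4581 0.0453 0.272 ] ang -10.87 pan ctr [0.5219 0.0331 0.272 ] lid ctr [0.3982 0.0568 0.272 ]
pos [0.3988 0.0565 0.2766] yaw -10.56 q [0.11 0.01 2.03 0.   1.1  1.87] F [-0.2 -0.1 -0.8] gap 0.133 grasp 20.0 t 6.65
shift cm [14.9   0.13  7.65] turn -0.06
```

Emit:
arm_command:
  series:
    - [1,0,0,0]
    - [3,0,0,0]
    - [6,0,0,0]
    - [9,0,0,0]
    - [12,0,0,0]
    - [14,0,0,0]
    - [14.95,0,2,0.2]
    - [14.95,0,5,0.2]
    - [14.95,0,8,0.2]
    - [14.95,0,11,0.2]
    - [14.95,0,13.5,0.2]
    - [14.95,0,15.5,0.2]
    - [14.95,0,16.5,0.2]
    - [14.95,0,17,0.2]
    - [14.95,0,17,0.2]
    - [14.95,0,17,0.2]

```text
t: 7.98
tool_pos: [0.5464, 0.0283, 0.1073]
tool_rot: [0.996, -0.094, 0.001, -0.0]
contact_force: [-0.4, -0.5, -1.6]
finger_gap: 0.131
grasp_force: 20.0
```

```bash
python3 - <<'E'
from h import *
go([.5458,.0292,.0735],-10.75)
a=shot('side');c=r.calibration('side');b=a
P=np.array([.545,.0295,.08]);p,_=cv2.projectPoints(P.reshape(1,3),cv2.Rodrigues(np.array(c['R']))[0],np.array(c['t']),np.array(c['camera_matrix']),np.array(c['distortion']))
u,v=p.ravel().astype(int);print(u,v)
w=shot('wrist')
cr=a[max(v-80,0):v+80,max(u-100,0):u+100];cr=cv2.resize(cr,(400,int(400*cr.shape[0]/cr.shape[1])))
wr=cv2.resize(w,(400,300))
H=max(cr.shape[0],300);o=np.zeros((H,800,3),np.uint8);o[:cr.shape[0],:400]=cr;o[:300,400:]=wr;save('s1.png',o)
E
```

```text
pos [0.5464 0.0283 0.1073] yaw -10.84 q [0.03 0.47 1.88 0.   0.79 1.79] F [-0.4 -0.5 -1.6] gap 0.131 grasp 20.0 t 7.9833
shift cm [-0.08 -0.08  3.38] turn -0.09
264 237
```

View pics/s1.png

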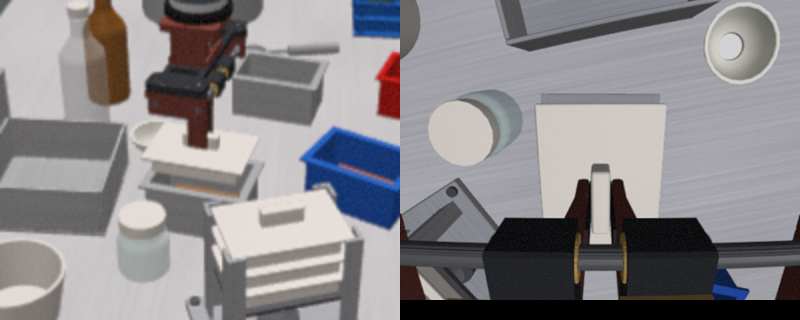

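The lid hovers squarely over the cinnamon pan: in the wrist view the far rim runs 541–660 and the lid edge 536–666. Lowering slowly.

Emit:
arm_command:
  series:
    - [-0.05,0,0.4,0]
    - [-0.05,0,0.8,0]
    - [-0.05,0,1.2,0]
    - [-0.05,0,1.6,0]
    - [-0.05,0,2,0]
    - [-0.05,0,2.3,0]
    - [-0.05,0,2.6,0]
    - [-0.05,0,2.9,0]
    - [-0.05,0,3.1,0]
    - [-0.05,0,3.25,0]
    - [-0.05,0,3.25,0]

```text
t: 9.0
tool_pos: [0.5448, 0.0282, 0.0738]
tool_rot: [0.996, -0.095, -0.0, 0.0]
contact_force: [0.4, 0.5, -1.1]
finger_gap: 0.136
grasp_force: 20.0
```

No contact yet (force is just the lid's weight). Continuing in small steps.

Emit:
arm_command:
  series:
    - [0,0,0.05,0]
    - [0,0,0.1,0]
    - [0,0,0.15,0]
    - [0,0,0.15,0]

```text
t: 9.33
tool_pos: [0.5452, 0.0283, 0.073]
tool_rot: [0.996, -0.095, 0.0, -0.0]
contact_force: [-1.2, -0.8, 2.5]
finger_gap: 0.135
grasp_force: 20.0
```

Emit:
arm_command:
  series:
    - [0,0,0.05,0]
    - [0,0,0.1,0]
    - [0,0,0.15,0]
    - [0,0,0.15,0]

```text
t: 9.67
tool_pos: [0.5452, 0.0283, 0.073]
tool_rot: [0.996, -0.095, 0.0, -0.0]
contact_force: [-6.9, -0.1, 18.6]
finger_gap: 0.133
grasp_force: 20.0
```

Seated at the expected height, TCP 0.073. Backing off the press, then releasing.

Emit:
arm_command:
  series:
    - [0,0,-0.1,0]
    - [0,0,-0.17,0]
    - [0,0,-0.17,0]

```text
t: 9.92
tool_pos: [0.5452, 0.0283, 0.073]
tool_rot: [0.996, -0.095, 0.0, -0.0]
contact_force: [-1.5, -0.1, 3.8]
finger_gap: 0.134
grasp_force: 20.0
```

Emit:
arm_command:
  series:
    - [0,0,0,0]
    - [0,0,0,0]
    - [0,0,0,0]
    - [0,0,0,0]
    - [0,0,0,0]
    - [0,0,-0.5,0]
    - [0,0,-1.5,0]
    - [0,0,-3,0]
    - [0,0,-5,0]
    - [0,0,-8,0]
    - [0,0,-11,0]
    - [0,0,-15,0]
    - [0,0,-19,0]
    - [0,0,-22,0]
    - [0,0,-22,0]
  gripper: 0.5

```text
t: 11.17
tool_pos: [0.5484, 0.0284, 0.3009]
tool_rot: [0.995, -0.095, 0.006, -0.001]
contact_force: [1.2, 0.8, -0.5]
finger_gap: 0.5
grasp_force: 0.0
```

```bash
python3 - <<'E'
from h import *
go([.443,.2237,.29],20.3)
a=shot('wrist');save('w4.png',a)
rects('wrist','lid_1',.069)
E
```

```text
pos [0.5484 0.0284 0.3009] yaw -10.85 q [0.03 0.22 1.73 0.   1.18 1.79] F [ 1.2  0.8 -0.5] gap 0.5 grasp 0.0 t 11.1667
shift cm [-14.04 -17.2    0.97] turn -31.15
lid_1 0.87 px [276. 169.] c [543.8  28.5] size [ 84.8 120.2] ang 79.1
lid_1 0.73 px [ 87. 288.] c [454.7 281.5] size [ 60.8 122.1] ang 3.7
lid_1 0.58 px [151. 281.] c [455.1 202.6] size [74.9 16.2] ang 19.5
lid_1 0.55 px [140. 285.] c [452.  218.5] size [62.5 19.1] ang 18.8
```

View pics/w4.png

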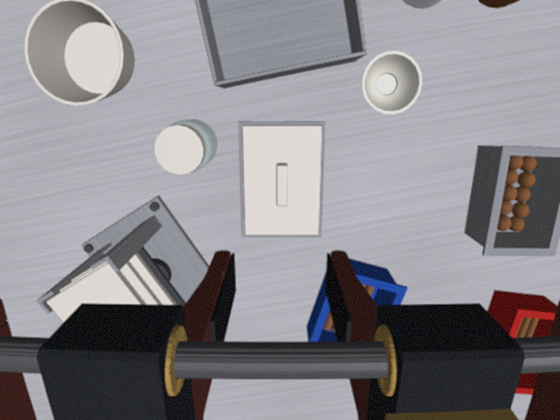

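The lid is seated with an even rim margin all round (240–324 × 122–237). Back to the dispenser for the second lid.

Emit:
arm_command:
  series:
    - [-1,-1.2,0,-2]
    - [-3,-3.5,0,-7]
    - [-5,-6.1,0,-12]
    - [-7,-8.6,0,-17]
    - [-9,-11,0,-22]
    - [-11,-13.5,0,-27]
    - [-13,-16,0,-31]
    - [-13.8,-17.2,0,-31]
    - [-13.8,-17.2,0,-31]
    - [-13.8,-17.2,0,-31]

```text
t: 12.1
tool_pos: [0.4408, 0.2232, 0.2915]
tool_rot: [0.984, 0.176, -0.001, 0.0]
contact_force: [0.9, -0.3, 0.4]
finger_gap: 0.499
grasp_force: 0.0
```

```bash
python3 - <<'E'
from h import *
c=r.calibration('wrist');a=shot('wrist')
D=[d['region'] for d in r.masks_of('wrist','lid_1')]
m=max(D,key=lambda x:x.sum())
k=max(cv2.findContours(m.astype(np.uint8),0,2)[0],key=cv2.contourArea)
q=cv2.approxPolyDP(cv2.convexHull(k),12,True).reshape(-1,2);print(q.tolist())
for z in(.131,.136,.141,.146,.151):
    P=ray(c,k.reshape(-1,2),z)[:,:2]*1000;print(z,cv2.minAreaRect(P.astype(np.float32)))
go([.443,.2237,.147],20.3)
E
```

```text
[[331, 121], [326, 256], [238, 256], [233, 122]]
0.131 ((440.29840087890625, 220.52438354492188), (128.41111755371094, 88.39550018310547), 20.45003890991211)
0.136 ((441.4798583984375, 221.00196838378906), (126.42037963867188, 87.025146484375), 20.45002555847168)
0.141 ((442.661376953125, 221.47955322265625), (124.42970275878906, 85.65478515625), 20.450035095214844)
0.146 ((443.8429260253906, 221.9571533203125), (122.4389877319336, 84.284423828125), 20.45003890991211)
0.151 ((445.0244445800781, 222.43475341796875), (120.44830322265625, 82.9140625), 20.45002555847168)
pos [0.4417 0.2224 0.292 ] yaw 20.12 q [ 0.44  0.15  1.84 -0.    1.15  1.66] F [-0.4 -0.  -0.2] gap 0.497 grasp 0.0 t 12.2
shift cm [ 0.2  -0.09 14.5 ] turn -0.18
```

Emit:
arm_command:
  series:
    - [0.2,-0.05,3,0]
    - [0.2,-0.05,6,0]
    - [0.2,-0.05,9,0]
    - [0.2,-0.05,11,0]
    - [0.2,-0.05,12.5,0]
    - [0.2,-0.05,13.3,0]
    - [0.2,-0.05,13.8,0]
    - [0.2,-0.05,14.2,0]
    - [0.2,-0.05,14.5,0]
    - [0.2,-0.05,14.5,0]
    - [0.2,-0.05,14.5,0]

```text
t: 13.12
tool_pos: [0.444, 0.2245, 0.1484]
tool_rot: [0.985, 0.175, 0.001, -0.0]
contact_force: [0.7, -0.3, -0.2]
finger_gap: 0.501
grasp_force: 0.0
```

Emit:
arm_command:
  series:
    - [0,0,0,0]
    - [0,0,0,0]
    - [0,0,0,0]
    - [0,0,0,0]
    - [0,0,0,0]
    - [0,0,0,0]
    - [0,0,0,0]
    - [0,0,0,0]
  gripper: 1
  grip_force: 20

```text
t: 13.78
tool_pos: [0.4436, 0.2242, 0.1479]
tool_rot: [0.985, 0.175, 0.0, 0.0]
contact_force: [-0.4, -2.4, 1.6]
finger_gap: 0.135
grasp_force: 20.0
```

Emit:
arm_command:
  series:
    - [0,0,-0.5,0]
    - [0,0,-1,0]
    - [0,0,-1.5,0]
    - [0,0,-2,0]
    - [0,0,-3,0]
    - [0,0,-4,0]
    - [0,0,-5,0]
    - [0,0,-6.5,0]
    - [0,0,-8,0]
    - [0,0,-10,0]
    - [0,0,-12,0]
    - [0,0,-13,0]
    - [0,0,-13,0]
    - [0,0,-13,0]

```text
t: 14.95
tool_pos: [0.4436, 0.2244, 0.2783]
tool_rot: [0.985, 0.175, 0.001, -0.0]
contact_force: [-0.1, 0.3, -1.3]
finger_gap: 0.134
grasp_force: 20.0
```

```bash
python3 - <<'E'
from h import *
y=np.radians(-11.5)
go([.467-.15*np.cos(y),-.25-.15*np.sin(y),.277],-11.5)
E
```

```text
pos [0.4436 0.2244 0.2783] yaw 20.15 q [0.44 0.17 1.85 0.   1.12 1.66] F [-0.1  0.3 -1.3] gap 0.134 grasp 20.0 t 14.95
shift cm [-26.91  37.47   0.09] turn 31.65
```

Second lid held, with one lid's weight. Moving to view the nutmeg pan.

Emit:
arm_command:
  series:
    - [-0.3,1,0,2]
    - [-1,3,0,5]
    - [-2,6,0,9]
    - [-3,9,0,13]
    - [-4,12,0,17]
    - [-5,15,0,21]
    - [-6,18,0,25]
    - [-7.2,21,0,29]
    - [-9,23,0,31.6]
    - [-11.5,25,0,31.6]
    - [-14,27,0,31.6]
    - [-16.5,29,0,31.6]
    - [-19,31,0,31.6]
    - [-21.5,33,0,31.6]
    - [-24,35,0,31.6]
    - [-26,36.7,0,31.6]
    - [-26.9,37.5,0,31.6]
    - [-26.9,37.5,0,31.6]
    - [-26.9,37.5,0,31.6]

```text
t: 16.53
tool_pos: [0.3191, -0.2204, 0.2769]
tool_rot: [0.995, -0.102, -0.001, -0.001]
contact_force: [-0.7, 0.2, -0.7]
finger_gap: 0.138
grasp_force: 20.0
```

```bash
python3 - <<'E'
from h import *
go([.467,-.25,.277],-11.5)
a=shot('wrist');save('w5.png',a)
E
```

```text
pos [ 0.3191 -0.2204  0.2769] yaw -11.66 q [-0.64 -0.02  2.06  0.    1.1   1.14] F [-0.7  0.2 -0.7] gap 0.138 grasp 20.0 t 16.5333
shift cm [15.08 -0.09 -0.04] turn -0.16
```

View pics/w5.png

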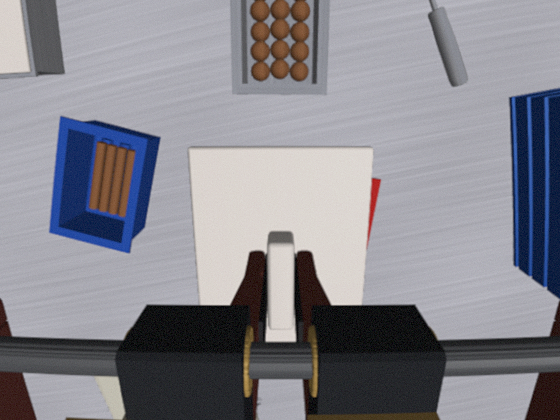

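The nutmeg pan's near rim corners are at (233,94) and (328,94), and the held lid's far corners at (190,147) and (372,147).

```bash
python3 - <<'E'
from h import *
c=r.calibration('wrist');a=shot('wrist');g=cv2.cvtColor(a,cv2.COLOR_RGB2GRAY)
s=r.get_state();zf=s['tool_pos'][2]-.0045
for q,z in [([[233,94],[328,94]],.065),([[190,147],[372,147]],zf)]:
    p=cv2.cornerSubPix(g,np.array(q,np.float32).reshape(-1,1,2),(4,4),(-1,-1),(3,30,.01)).reshape(-1,2)
    P=ray(c,p,z);d=P[0]-P[1];n=np.array([d[1],-d[0],0])/np.linalg.norm(d);n*=np.sign(n[0])
    L=.065 if z<.1 else -.061
    C=P.mean(0)+L*n
    print(p.round(1).tolist(),'len',np.linalg.norm(d).round(4),'ang',np.degrees(np.arctan2(n[1],n[0])).round(2),'ctr',C.round(4))
    if z<.1: Cp=C
    else: go(s['tool_pos']+(Cp-C)*[1,1,0],-11.66)
E
```

```text
[[232.5, 94.30000305175781], [326.8999938964844, 95.19999694824219]] len 0.092 ang -12.13 ctr [ 0.4665 -0.2494  0.065 ]
[[188.3000030517578, 147.89999389648438], [371.70001220703125, 147.60000610351562]] len 0.0827 ang -11.46 ctr [ 0.3182 -0.2191  0.2727]
pos [ 0.3199 -0.2197  0.2772] yaw -11.49 q [-0.63 -0.02  2.06  0.    1.1   1.14] F [-0.4 -0.1 -1.3] gap 0.135 grasp 20.0 t 16.6333
shift cm [ 1.513e+01  1.000e-02 -2.000e-02] turn 0.17
```

Emit:
arm_command:
  series:
    - [1,0,0,0]
    - [3,0,0,0]
    - [6,0,0,0]
    - [9,0,0,0]
    - [12,0,0,0]
    - [14.1,0,0,0]
    - [15.1,0,2,0.4]
    - [15.1,0,5,0.4]
    - [15.1,0,8,0.4]
    - [15.1,0,11,0.4]
    - [15.1,0,13.5,0.4]
    - [15.1,0,15.5,0.4]
    - [15.1,0,16.5,0.4]
    - [15.1,0,17,0.4]
    - [15.1,0,17,0.4]
    - [15.1,0,17,0.4]

```text
t: 17.97
tool_pos: [0.4691, -0.2503, 0.1085]
tool_rot: [0.995, -0.103, 0.001, 0.0]
contact_force: [0.7, -1.0, -0.6]
finger_gap: 0.134
grasp_force: 20.0
```

```bash
python3 - <<'E'
from h import *
go([.4665,-.2499,.0735],-11.9)
w=shot('wrist');save('w6.png',w)
E
```

```text
pos [ 0.4691 -0.2503  0.1085] yaw -11.82 q [-0.51  0.45  1.91  0.    0.77  1.26] F [ 0.7 -1.  -0.6] gap 0.134 grasp 20.0 t 17.9667
shift cm [-0.27  0.01  3.5 ] turn 0.08
```

View pics/w6.png

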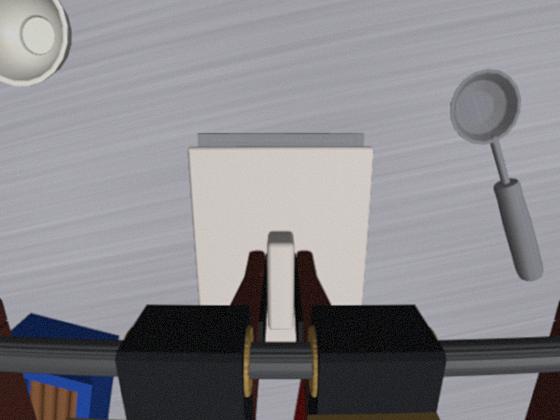

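Aligned: far rim 197–364 at row 132, lid 189–372, both centred on 280.5, as with the first. Lowering.

Emit:
arm_command:
  series:
    - [-0.1,0,0.4,0]
    - [-0.1,0,0.8,0]
    - [-0.1,0,1.2,0]
    - [-0.1,0,1.6,0]
    - [-0.1,0,2,0]
    - [-0.1,0,2.3,0]
    - [-0.1,0,2.6,0]
    - [-0.1,0,2.9,0]
    - [-0.1,0,3.1,0]
    - [-0.1,0,3.25,0]
    - [-0.1,0,3.25,0]
    - [-0.1,0,3.25,0]

```text
t: 19.02
tool_pos: [0.4672, -0.2502, 0.0754]
tool_rot: [0.995, -0.103, -0.0, -0.0]
contact_force: [-0.3, 0.1, -1.7]
finger_gap: 0.137
grasp_force: 20.0
```

Emit:
arm_command:
  series:
    - [0,0,0.05,0]
    - [0,0,0.1,0]
    - [0,0,0.15,0]
    - [0,0,0.15,0]

```text
t: 19.35
tool_pos: [0.4671, -0.2502, 0.0739]
tool_rot: [0.995, -0.103, 0.0, 0.0]
contact_force: [0.4, -0.8, -0.1]
finger_gap: 0.131
grasp_force: 20.0
```

Emit:
arm_command:
  series:
    - [0,0,0.03,0]
    - [0,0,0.06,0]
    - [0,0,0.06,0]

```text
t: 19.6
tool_pos: [0.4672, -0.2501, 0.0732]
tool_rot: [0.995, -0.103, -0.0, 0.0]
contact_force: [1.0, -0.6, -0.9]
finger_gap: 0.134
grasp_force: 20.0
```

Emit:
arm_command:
  series:
    - [0,0,0.04,0]
    - [0,0,0.08,0]
    - [0,0,0.08,0]

```text
t: 19.85
tool_pos: [0.4672, -0.2501, 0.0724]
tool_rot: [0.995, -0.103, -0.0, -0.0]
contact_force: [0.3, 0.8, -0.9]
finger_gap: 0.133
grasp_force: 20.0
```

Emit:
arm_command:
  series:
    - [0,0,0.04,0]
    - [0,0,0.08,0]
    - [0,0,0.08,0]

```text
t: 20.1
tool_pos: [0.4672, -0.2502, 0.072]
tool_rot: [0.995, -0.103, 0.0, 0.0]
contact_force: [-1.2, 1.3, 4.9]
finger_gap: 0.135
grasp_force: 20.0
```

Emit:
arm_command:
  series:
    - [0,0,0.04,0]
    - [0,0,0.08,0]
    - [0,0,0.08,0]

```text
t: 20.35
tool_pos: [0.4672, -0.2502, 0.072]
tool_rot: [0.995, -0.103, 0.0, 0.0]
contact_force: [-4.5, 2.3, 14.5]
finger_gap: 0.135
grasp_force: 20.0
```

Contact at TCP 0.072, so it's seated. Relieving the press, releasing, lifting away.

Emit:
arm_command:
  series:
    - [0,0,-0.07,0]
    - [0,0,-0.12,0]
    - [0,0,-0.12,0]

```text
t: 20.6
tool_pos: [0.4672, -0.2502, 0.072]
tool_rot: [0.995, -0.103, 0.0, 0.0]
contact_force: [-0.4, -0.5, -0.1]
finger_gap: 0.133
grasp_force: 20.0
```

Emit:
arm_command:
  series:
    - [0,0,0,0]
    - [0,0,0,0]
    - [0,0,0,0]
    - [0,0,0,0]
    - [0,0,0,0]
    - [0,0,-0.5,0]
    - [0,0,-1.5,0]
    - [0,0,-3,0]
    - [0,0,-5,0]
    - [0,0,-8,0]
    - [0,0,-11,0]
    - [0,0,-15,0]
    - [0,0,-19,0]
    - [0,0,-22,0]
    - [0,0,-22,0]
    - [0,0,-22,0]
  gripper: 0.5

```text
t: 21.93
tool_pos: [0.468, -0.2506, 0.2948]
tool_rot: [0.995, -0.103, 0.002, 0.001]
contact_force: [0.1, -0.2, 0.1]
finger_gap: 0.506
grasp_force: 0.0
```

```bash
python3 - <<'E'
from h import *
w=shot('wrist');rects('wrist','lid_1',.069);s=shot('side');t=shot('top');rects('top','lid_1',.069)
f=lambda x:cv2.resize(x,(400,300))
save('end.png',np.vstack([np.hstack([f(w),f(s)]),np.hstack([f(t),f(t)*0])]))
print(r.get_state()['tool_pos'])
E
```

```text
lid_1 0.93 px [277. 183.] c [ 464.6 -248.1] size [ 84.4 120.9] ang 78.1
lid_1 0.6 px [ 48. 160.] c [543.   23.2] size [ 78.6 121. ] ang 78.2
lid_1 0.84 px [345. 228.] c [ 450.2 -218.7] size [38.6 80. ] ang 67.2
lid_1 0.71 px [240. 189.] c [545.4  27.4] size [ 83.4 123.2] ang 78.8
lid_1 0.63 px [151. 227.] c [448.5 247.1] size [135.9  97.2] ang 21.0
lid_1 0.41 px [222. 194.] c [530.1  75.6] size [ 6.1 40. ] ang 81.8
[ 0.46633789 -0.24968237  0.29052993]
```

View pics/end.png

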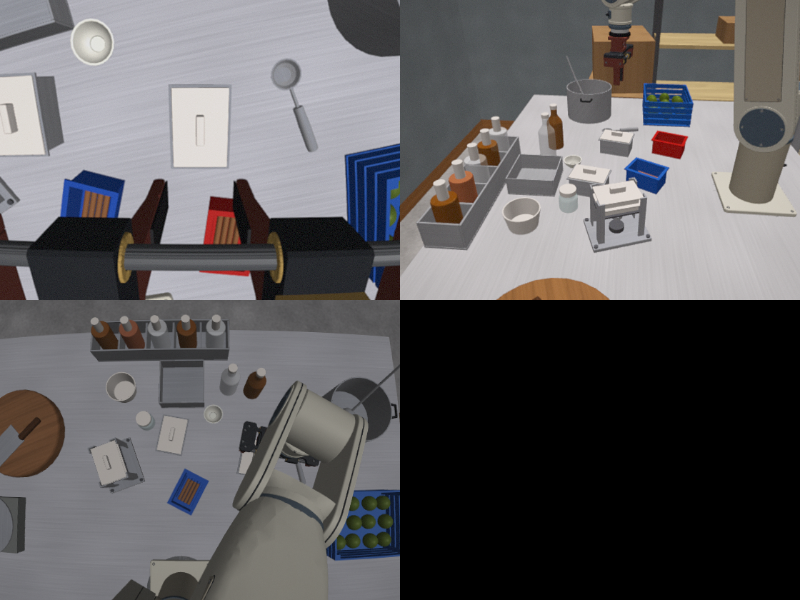

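Both lids are seated with even margins, (200,127) in the wrist view and (172,435) in the top view. Two lids remain in the dispenser and everything else stands unmoved. Handing in.

```bash
python3 -c "
from rig import r
print(r.hand_in())"
```

```text
the job is handed in; nothing more can be done
None
```

The job is handed in: the top lid is seated on the cinnamon pan and the next one on the nutmeg pan, both lowered into place, in about 22 s of the 72 s allowed, and the last pictures show everything else where it stood.

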